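# Time the drive roller to the film gate through its freewheel

### The job

Turn the nickel knurled knob to bring the black drive roller's white mark round to the yellow pointer in front of the blue film gate, then let go of the knob. A freewheel joins knob and roller: one way the knob spins loose, the other way it grips after some slack and carries the roller along, and nobody noted which way round it was fitted, so try both ways without haste and watch the roller. Turn the roller only by the knob, never by touching the roller itself, and leave the other things on the cabinet top where they are.

Things in the scene. Friction and masses are not known exactly. Their poses are not given: they have to be found in the camera images.
- drive: The fixed film drive: aluminium plate 16 mm thick, x = -65 to 135, y = -60 to 60 mm. Origin on the table under the vertical axis shared by roller and knob; x points from the axis along the yellow pointer to the film gate, z up. Yellow pointer: upright blade 5 mm wide, x = 45 to 79 mm, top 62 mm up. Blue film gate: x = 97 to 119, y = -35 to 35 mm, top 66 mm up.
- pointer (a point): Where the roller's white mark must come: the point 36 mm from the axis on the line to the yellow pointer, at the height of the roller's top face (60 mm above the table). Fixed to the drive.
- knob_grip (a point): Point on the vertical axis of the round nickel knurled knob, 92 mm above the table: the height to pinch it. The knob is 40 mm in diameter, from 70 to 106 mm above the table, on a thin stem over the roller; it can be pinched from above at any yaw.
- knob (a joint): Angle of the knob, anticlockwise from above positive, endless. The freewheel is hidden in the roller. One way the knob is loose; the other way it takes up slack of up to 0.65 rad (again after every reversal), then carries the roller one to one with about 0.05 N m. Turned faster than 1.5 rad/s it may catch later. Which way grips differs between runs, not within a run.
- roller: Black rubber drive roller, 80 mm in diameter, 18 to 60 mm above the table. Origin on the axis at table height; z up; x points along the white mark, a 6 mm wide bar on the top face (22 to 40 mm from the axis) and down the side. At the pointer its yaw equals the drive's. It turns only the gripping way, endlessly, and stays where it is left; past the mark means another full turn.
- roller_mark (a point): Point on the white mark, on the roller's top face, 36 mm from the axis. Turns with the roller.
- case_a: Clear acetate reel case, a disc 124 mm in diameter and 18 mm high with a black reel inside, lying loose. Origin at the centre of its underside. Leave it alone.
- case_b: A second clear acetate reel case, same as the first. Origin at the centre of its underside. Leave it alone.
- loupe: Black loupe, 40 mm in diameter and 40 mm high, standing loose. Origin at the centre of its underside. Leave it alone.
- screwdriver: Screwdriver lying loose on the cabinet top. Leave it alone.
- cleaner: Small cleaner bottle, 48 mm in diameter and 110 mm high, standing loose. Origin at the centre of its underside. Leave it alone.
There are look-alikes about, which are no part of the job. Of the things like the drive, leave any that is brown; of the rest the smaller one is meant.

How it is judged:
At the end, for the whole second after the job is handed in: The white mark on the roller stands at the yellow pointer: its point 36 mm from the axis is within 7.5 mm (about 12 degrees) of the pointer's point, and the roller is at rest (horizontal distance between roller_mark and pointer below 0.0075 m and angular speed of roller below 0.05 rad/s); the robot touches nothing.
It fails at once if the roller itself is touched by the robot (more than 1 N) (contact force between any of the fingers, the arm and roller above 1 N).
It fails at once if a bystander is moved more than 30 mm (distance of any of case_a, case_b, loupe, screwdriver, cleaner from where it was at the start of the episode above 0.03 m).
It also fails if it takes over 54 s, if anything falls off the work surface, if the arm or the gripper's body presses on something with over 40 N, if the wrist force passes 120 N, or if a joint passes its speed limit or range.

### The arm

A 6-joint arm with a two-finger parallel gripper is mounted at the origin on the work surface. World frame = base frame: x ahead of the robot, y to its left, z up, the work surface at z = 0. Lengths are in m, angles in rad, forces in N, time in s.
With the tool pointing down it reaches from about 0.375 to 0.9 m from the base axis. Payload 3.1 kg.
Tool frame: the origin (TCP) lies on the centre line of the jaws, within the pads' length; the fingertips stand robot.tcp_to_tips ahead of it and the grasp point (between the pads) lies 3 mm ahead of it (robot.tcp_to_tips is the distance from the TCP to the fingertips, in m); z points along the fingers, y is the line along which they close (so a half turn about z gives the same grasp; the last joint's range is limited). The gripper opens to 87 mm and grips with 3 to 60 N. Pads are 19 mm wide; open, the fingers measure 117 mm over their backs; the gripper's body (75 mm by 190 mm) begins 51 mm behind the grasp point.
Start: joints at [-0.178, 0.527, 1.433, -0, 1.181, -0.178], TCP at [0.625, 0, 0.245] pointing down, gripper open.
Joint ranges: [-3.08, 3.08], [-0.75, 2.2], [0.22, 2.44], [-1.43, 4.57], [0, 2.65], [-2.85, 2.85]. Speed limits (rad/s): [2.79, 2.79, 3.14, 3.14, 3.14, 3.14].

### API

Orientations are given as a unit quaternion [x, y, z, w].
In Python, from rig import robot gives the robot as it stands. The module is installed in compiled form; this text tells all that it offers.
- The arm moves only by the shell command python3 -m jog 'ROWS' [FORCE]. ROWS is JSON, one flat list of numbers, 5 for each row, row after row: the finger opening in m, from 0 to 0.087, then the shift along the tool's x, y, z in m, then the turn about the tool's z in units of 10 degrees (1.0 is 10 degrees). In form: [claw, x, y, z, roll, claw, x, y, z, roll, ...]. A call has 1 to 20 rows; each row shifts and turns the commanded pose from where the row before left it, along the tool's axes as they then stand; what a row does not reach is not made up. A row lasts 1/8 s, in which the tool goes at most 62.5 mm and 10.7 degrees, less where a joint would pass 70% of its speed; a pose out of reach is approached as far as the arm can. A call with a gripper value outside its range is refused whole. The fingers move at their own pace and stop on an object; FORCE is the grip in N (left out, the last holds). Time passes only in rows, so rows that do not move let the fingers close. It gives the time, the measured TCP pose, the force, the opening and the grip force at its end, in the units of the state.
- robot.get_obs(): the state, without advancing time (a new reading comes with each control period).
- robot.camera(name): name is "scene" or "side" or "wrist"; returns the picture (384x512x3 uint8, blue, green, red); there is no depth.
- robot.camera_model(name): a dict with "fx", "fy", "cx", "cy" (pixels), "R" (3x3) and "t" (3): a world point X has camera coordinates R X + t; the wrist camera has in their place "tool_from_camera" (4x4, takes a point from camera to tool coordinates, whose origin is the TCP and whose axes are the flange's). Camera axes: x right, y down, z forward; pixel columns grow to the right and rows downward; lengths in m; the calibration is good to about 2 mm. The wrist camera is an equidistant fisheye: a pixel r from the principal point sees the ray r / f radians off the axis. A picture is of the moment at which its call begins: read the wrist's pose just before it. camera_model takes no time and is no camera call.
- robot.hand_in(): hands the job in; it is judged then, once.
Trained networks look in the newest picture that a camera, given by its name, has taken for a name from the list of things; names that differ only in an ending like _2 or _b are one class to them, and where a whole thing is asked for, a point or a joint stands for the part that bears it (a point fixed in the world has none). Each returns a list of dicts, best first, with "conf" (0 to 1); they miss things now and then, are a little off and sometimes report something else, mostly with a low value. They report only what shows in the picture. A call takes as long as a camera call. They do not tell look-alikes from the thing itself.
- robot.look_for(camera, label): "extent" ([centre column, centre row, width, height] in pixels, round what is visible of it).
- robot.outline_of(camera, label): "region" (384x512 bool, what is visible of it) and "extent" ([centre column, centre row, width, height] in pixels, round what is visible of it).
The state is a dict: "time": time; "q": joint angles; "joint_velocities": joint speeds; "joint_torque": joint torques, N m; "position": TCP position; "tool_rot": TCP orientation; "ft_force": force on the tool from outside, world axes, zero at the start; "moment": the same for the moment, N m; "grip_width": finger opening in m; "grip_force": force on a finger pad.
Only numpy, scipy, OpenCV 4.12 (cv2) and the standard library are available. Lean on these libraries where they do the work, as an engineer would, in place of code of your own. Each camera call takes 0.05 s, during which the arm holds its last target. There are 200 camera calls.

## Working session

There is one attempt and no reset: what is moved stays moved. The work goes in short steps, Python scripts to look and compute and a shell command to move; the robot and the scene stay as the last step left them, time stands still between calls to the robot, and variables do not carry over. Pictures are saved under pics/ and viewed, at most 12 in all, crops included, and the job is handed in when it is done.

```bash
mkdir -p pics; cat > h.py <<'E'
from rig import robot
import numpy as np, cv2
def ray(cam,u,v):
    m=robot.camera_model(cam)
    R=np.array(m["R"]);t=np.array(m["t"])
    d=R.T@np.array([(u-m["cx"])/m["fx"],(v-m["cy"])/m["fy"],1]);return -R.T@t,d
def at(cam,u,v,z):
    o,d=ray(cam,u,v);return o+d*(z-o[2])/d[2]
def proj(cam,X):
    m=robot.camera_model(cam);c=np.array(m["R"])@np.array(X)+np.array(m["t"])
    return m["fx"]*c[0]/c[2]+m["cx"],m["fy"]*c[1]/c[2]+m["cy"]
E
python3 - <<'E'
from h import *
for c in("scene","side"):
    im=robot.camera(c);cv2.imwrite(f"pics/{c}0.png",im)
    for l in("drive","knob","roller"):
        for d in robot.look_for(c,l):
            print(c,l,round(d["conf"],2),np.round(d["extent"]),np.round(at(c,*d["extent"][:2],.09 if l=="knob" else .03),3))
print(robot.tcp_to_tips,robot.get_obs()["time"])
E
```

```text
scene drive 0.93 [263. 276.  96. 106.] [0.769 0.118 0.03 ]
scene drive 0.91 [257. 186.  67.  66.] [ 0.511 -0.057  0.03 ]
scene drive 0.72 [337. 204.  64.  64.] [0.448 0.183 0.03 ]
scene drive 0.27 [354. 304.  16.  21.] [0.713 0.355 0.03 ]
scene knob 0.95 [258. 269.  22.  22.] [0.784 0.111 0.09 ]
scene knob 0.78 [337. 197.  16.  17.] [0.471 0.183 0.09 ]
scene roller 0.91 [256. 187.  28.  27.] [ 0.519 -0.057  0.03 ]
scene roller 0.66 [335. 208.  27.  29.] [0.464 0.186 0.03 ]
scene roller 0.64 [258. 284.  35.  42.] [0.794 0.118 0.03 ]
side drive 0.85 [207. 223.  86.  57.] [0.756 0.102 0.03 ]
side drive 0.78 [291. 188.  59.  42.] [ 0.49  -0.077  0.03 ]
side knob 0.71 [190. 208.  20.  22.] [0.805 0.101 0.09 ]
side knob 0.69 [280. 178.   9.  11.] [ 0.531 -0.056  0.09 ]
side knob 0.54 [301. 231.  15.  21.] [0.469 0.187 0.09 ]
side roller 0.86 [281. 192.  28.  20.] [ 0.524 -0.053  0.03 ]
side roller 0.79 [194. 222.  33.  31.] [0.799 0.101 0.03 ]
side roller 0.75 [300. 246.  28.  25.] [0.469 0.192 0.03 ]
0.022 0.4
```

View pics/scene0.png

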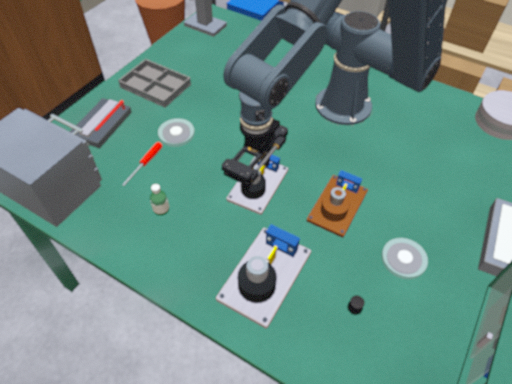

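View pics/side0.png

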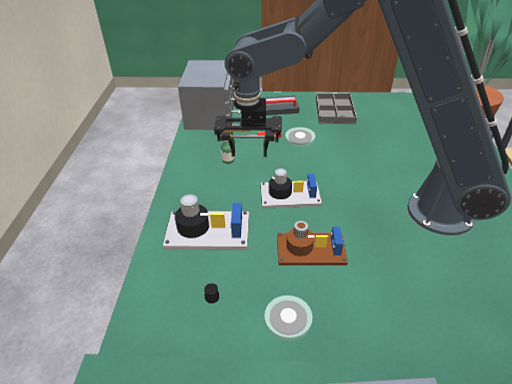

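The scene view shows three drives: a large aluminium one at (263,276), a brown one at (337,204), and a small aluminium one at (257,186), which is partly under the gripper. Their side-view positions are (207,223), (310,245) and (291,188). I pick the small aluminium one, and I'll check it in a close crop and by its size.

```bash
python3 - <<'E'
from h import *
im=cv2.imread("pics/side0.png")[160:215,250:335]
cv2.imwrite("pics/crop1.png",cv2.resize(im,None,fx=8,fy=8,interpolation=cv2.INTER_CUBIC))
im=robot.camera("wrist");cv2.imwrite("pics/wrist1.png",im)
m=robot.camera_model("wrist");print({k:np.round(v,3).tolist() for k,v in m.items()})
for l in("knob","roller"):
  for d in robot.look_for("wrist",l): print(l,d["conf"],np.round(d["extent"]))
o=robot.get_obs();print(o["position"],o["tool_rot"])
E
```

```text
{'fx': 297.319, 'fy': 297.319, 'cx': 261.954, 'cy': 195.529, 'tool_from_camera': [[-0.0, -0.953, -0.302, 0.084], [1.0, -0.0, 0.0, 0.001], [-0.001, -0.302, 0.953, -0.14], [0.0, 0.0, 0.0, 1.0]]}
knob 0.97 [179. 236.  38.  29.]
knob 0.85 [113.  26.  45.  41.]
knob 0.6 [438.  88.  62.  55.]
roller 0.96 [133.  34.  73.  66.]
roller 0.85 [404.  87.  82.  87.]
[6.24971261e-01 3.71028262e-05 2.44541847e-01] [ 7.07099136e-01  7.07114426e-01 -4.85056555e-06  1.21852536e-06]
```

View pics/crop1.png

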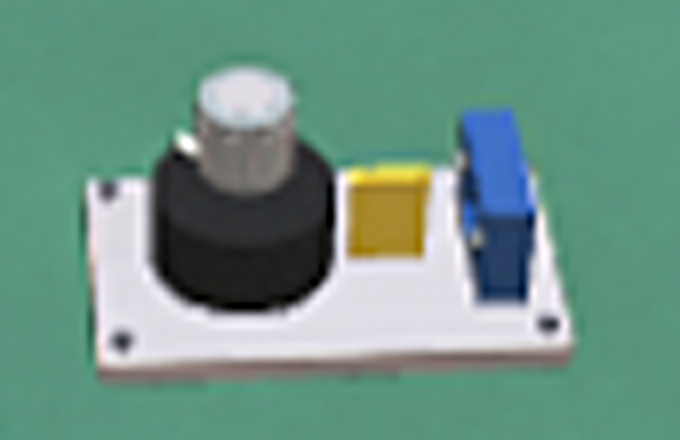

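View pics/wrist1.png

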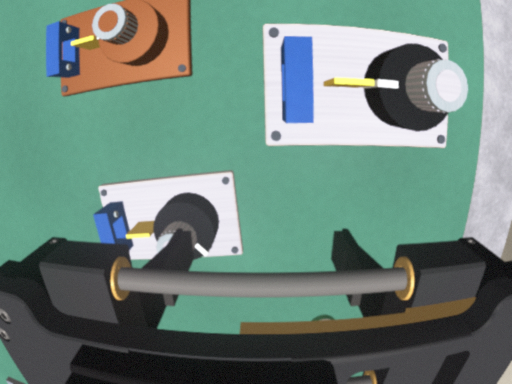

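The crop at (250,160) to (335,215) shows the small aluminium drive, with its knob at side-view pixel (280,178). The mark is on the side away from the gate, visible in the wrist view at (202,250), with the pointer at (140,229). That confirms the choice. Next I compute its pose.

```bash
cat >> h.py <<'E'
from scipy.spatial.transform import Rotation as Ro
def wat(u,v,z,o=None):
    o=o or robot.get_obs();m=robot.camera_model("wrist")
    a,b=u-m["cx"],v-m["cy"];r=np.hypot(a,b);th=r/m["fx"]
    d=np.array([np.sin(th)*a/r,np.sin(th)*b/r,np.cos(th)])
    T=np.array(m["tool_from_camera"]);R=Ro.from_quat(o["tool_rot"]).as_matrix()
    p=np.array(o["position"])+R@T[:3,3];d=R@T[:3,:3]@d
    return p+d*(z-p[2])/d[2]
E
python3 - <<'E'
from h import *
for n,u,v,z in(("cornerA",99,187,.016),("cornerB",235,172,.016),("cornerC",242,255,.016),("ptr",140,230,.062),("mark",202,250,.06)): print(n,np.round(wat(u,v,z),3))
print("big",wat(265,25,.016),wat(265,146,.016))
print("knobtop side",at("side",250+246/8,160+98/8,.106),"gate",at("side",250+495/8,160+155/8,.066))
for u,v in((88,180),(98,370),(572,350)):print(at("side",250+u/8,160+v/8,.016))
E
```

```text
cornerA [ 0.392 -0.02   0.016]
cornerB [ 0.591 -0.001  0.016]
cornerC [ 0.598 -0.121  0.016]
ptr [ 0.472 -0.064  0.062]
mark [ 0.551 -0.09   0.06 ]
big [0.62949225 0.18493122 0.016     ] [0.62957783 0.03218798 0.016     ]
knobtop side [ 0.52713616 -0.06396285  0.106     ] gate [ 0.42118881 -0.07870386  0.066     ]
[ 0.59532239 -0.11893265  0.016     ]
[0.58661953 0.00571186 0.016     ]
[ 0.38961089 -0.01198803  0.016     ]
```

```bash
python3 -m jog '[0.087,-0.022,-0.033,0.02,0, 0.087,-0.022,-0.033,0.02,0, 0.087,-0.0205,-0.0315,0.02,0, 0.087,0,0,0,0, 0.087,0,0,0,0]' 15
python3 - <<'E'
from h import *
o=robot.get_obs();im=robot.camera("wrist");cv2.imwrite("pics/w2.png",im);print(o["position"],o["q"])
for l,z in(("knob",.088),("roller",.04)):
  for d in robot.look_for("wrist",l): print(l,d["conf"],np.round(d["extent"]),wat(*d["extent"][:2],z,o))
E
```

```text
time: 1.18
position: [0.5288, -0.0647, 0.1852]
tool_rot: [0.707, 0.707, 0.001, 0.001]
ft_force: [0.2, 0.3, 0.5]
grip_width: 0.0869
grip_force: 0.0
[ 0.52880751 -0.06474575  0.18516039] [-3.31920808e-01  4.85706170e-01  1.72563100e+00  4.63674209e-04
  9.27858021e-01 -3.31631485e-01]
knob 0.92 [262. 206.  43.  60.] [ 0.52964862 -0.06491244  0.088     ]
knob 0.41 [508.  35.   4.  36.] [0.78135584 0.11577665 0.088     ]
roller 0.94 [260. 191.  83.  80.] [ 0.52806291 -0.06614156  0.04      ]
roller 0.9 [482.  43.  57.  86.] [0.78311264 0.11282847 0.04      ]
```

View pics/w2.png

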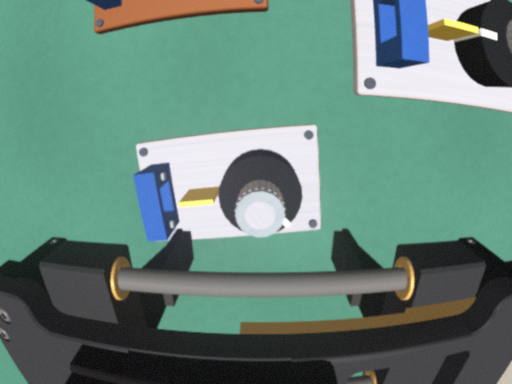

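The knob is at (261,214), centred under the jaws. The mark is at (288,223) and the pointer at (200,197). I go down and pinch.

```bash
python3 -m jog '[0.087,0,0,0.022,0, 0.087,0,0,0.022,0, 0.087,0,0,0.022,0, 0.087,0,0,0.022,0, 0.087,0,0,0,0, 0.03,0,0,0,0, 0.03,0,0,0,0, 0.03,0,0,0,0, 0.03,0,0,0,0, 0.03,0,0,0,0]' 15
python3 -m jog '[0.03,0,0,0,0.5, 0.03,0,0,0,0.8, 0.03,0,0,0,0.8, 0.03,0,0,0,0.8, 0.03,0,0,0,0.8, 0.03,0,0,0,0.8, 0.03,0,0,0,0, 0.03,0,0,0,0]'
python3 - <<'E'
from h import *
o=robot.get_obs();im=robot.camera("wrist");print(o["position"],o["q"],o["moment"])
cv2.imwrite("pics/s3.png",robot.camera("side"));
a=cv2.resize(im[100:330,100:420],None,fx=1.25,fy=1.25)
b=cv2.resize(cv2.imread("pics/s3.png")[150:215,245:335],(400,288),interpolation=cv2.INTER_CUBIC)
cv2.imwrite("pics/w3.png",np.hstack([a[:287],b[:287]]))
E
```

```text
time: 2.58
position: [0.5275, -0.0645, 0.0967]
tool_rot: [0.707, 0.707, 0.0, 0.0]
ft_force: [0.3, -0.0, 0.0]
grip_width: 0.0446
grip_force: 0.0
time: 3.58
position: [0.5287, -0.0651, 0.0967]
tool_rot: [0.924, 0.384, 0.001, 0.001]
ft_force: [3.5, -2.7, -2.2]
grip_width: 0.0393
grip_force: 15.0
[ 0.52874067 -0.06514658  0.09669108] [-3.32370361e-01  6.30108787e-01  1.78809071e+00 -3.27723142e-04
  7.20438296e-01  4.51363943e-01] [-0.30174875 -0.34161136  0.06511758]
```

View pics/w3.png

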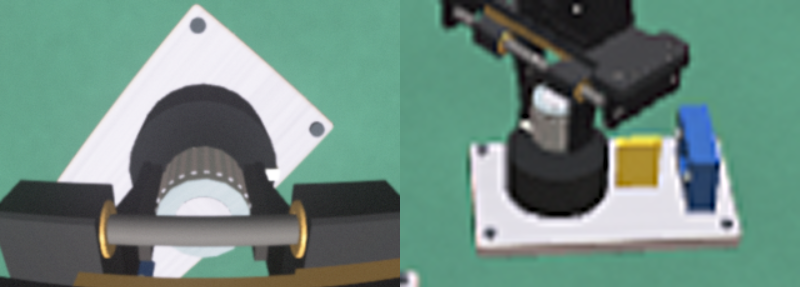

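The mark shows at wrist pixel (318,240), to the right of the right finger. I compute its angle.

```bash
cat >> h.py <<'E'
C=np.array([.528,-.0645])
def ang(u,v,o=None):
    p=wat(u,v,.06,o)[:2]-C;return np.round(p,4),np.degrees(np.arctan2(p[1],p[0])),np.hypot(*p)
E
python3 - <<'E'
from h import *
print(ang(318,238)); print(ang(319,247))
E
```

```text
(array([ 0.0264, -0.028 ]), np.float64(-46.67591257598861), np.float64(0.03846632863511979))
(array([ 0.0224, -0.0337]), np.float64(-56.29749492920213), np.float64(0.04045135723537053))
```

```bash
cat >> h.py <<'E'
def wproj(X,o):
    m=robot.camera_model("wrist");T=np.array(m["tool_from_camera"]);R=Ro.from_quat(o["tool_rot"]).as_matrix()
    c=T[:3,:3].T@(R.T@(np.array(X)-np.array(o["position"]))-T[:3,3])
    r=np.hypot(c[0],c[1]);th=np.arctan2(r,c[2]);return m["cx"]+m["fx"]*th*c[0]/r,m["cy"]+m["fx"]*th*c[1]/r
def scan():
    o=robot.get_obs();im=robot.camera("wrist");g=im.min(2);s=""
    for a in range(-180,180,5):
        v=[]
        for r in(.032,.035,.038):
            u,w=wproj([*(C+r*np.array([np.cos(np.radians(a)),np.sin(np.radians(a))])),.06],o)
            u,w=int(round(u)),int(round(w));v.append(g[w,u] if 0<=w<384 and 0<=u<512 else -1)
        s+=f"{a}:{v[0]},{v[1]},{v[2]} " if max(v)>110 else ""
    print(s,"q6",round(o["q"][5],3),"Mz",round(o["moment"][2],3),"t",o["time"],o["grip_width"]);return o,im
E
python3 -c "
from h import *
scan()"
python3 -m jog '[0.03,0,0,0,0.8, 0.03,0,0,0,0.8, 0.03,0,0,0,0.8, 0.03,0,0,0,0, 0.03,0,0,0,0]'
python3 - <<'E'
from h import *
o,im=scan()
cv2.imwrite("pics/w4.png",cv2.resize(im[80:350,80:440],None,fx=2,fy=2))
E
```

```text
-180:205,156,51 -175:213,191,72 -170:196,73,84 -165:138,83,105 -155:75,101,121 -150:80,108,124 -145:90,116,131 -140:95,112,131 -135:95,113,132 -130:97,114,129 -125:90,112,127 -120:86,107,124 -115:75,104,118 -105:159,82,103 -100:192,69,81 -95:208,191,70 -90:213,211,145 -85:207,160,49 -50:46,107,255 -45:48,240,251 105:67,70,124 110:69,71,148 115:65,71,180 120:68,71,149 125:62,70,191 130:63,70,161 135:55,67,143 140:50,66,151 145:48,52,138  q6 0.452 Mz 0.012 t 3.675 0.039518340986801584
time: 4.35
position: [0.5292, -0.0659, 0.0967]
tool_rot: [0.983, 0.183, 0.002, 0.002]
ft_force: [4.8, -6.2, -4.0]
grip_width: 0.04
grip_force: 15.0
-180:79,99,116 -175:88,106,130 -170:95,113,132 -165:95,117,133 -160:97,119,133 -155:95,118,133 -150:97,114,133 -145:90,116,129 -140:83,109,124 -135:79,97,112 -125:147,77,96 -120:207,133,79 -115:208,210,124 -110:209,200,61 -105:150,79,51 -55:158,80,67 -50:255,255,255 -45:254,253,254 75:64,71,111 80:65,66,120 85:61,69,127 90:64,65,171 95:61,65,181 100:65,62,190 105:61,61,217 110:57,66,197 115:41,61,214 120:46,53,189 125:49,43,189 155:158,111,50 160:212,192,69 165:192,72,90 175:71,95,113  q6 0.871 Mz -0.015 t 4.35 0.04003654535300141
```

View pics/w4.png

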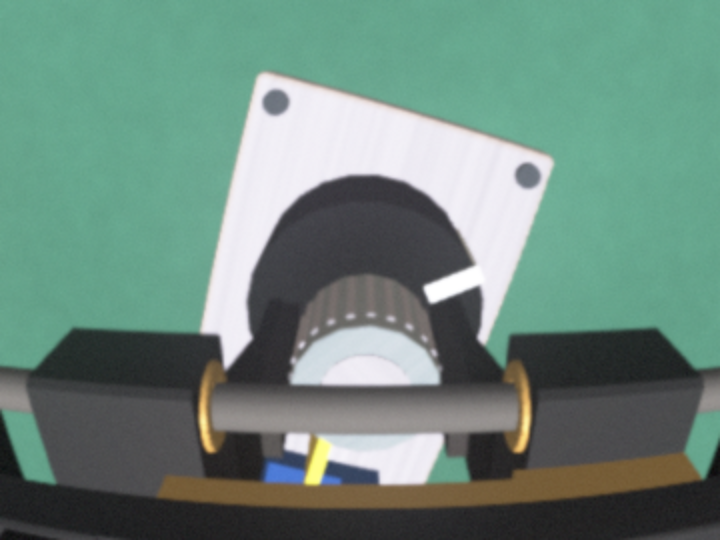

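The mark stays at about -48° after a clockwise turn of about 64°, which is more than the slack, so clockwise is loose. I need about 233° anticlockwise, plus slack. I wind further clockwise to gain wrist range, then turn back.

```bash
python3 -m jog '[0.03,0,0,0,0.9, 0.03,0,0,0,0.9, 0.03,0,0,0,0.9, 0.03,0,0,0,0.9, 0.03,0,0,0,0.9, 0.03,0,0,0,0.9, 0.03,0,0,0,0.9, 0.03,0,0,0,0.9, 0.03,0,0,0,0.9, 0.03,0,0,0,0.9, 0.03,0,0,0,0, 0.03,0,0,0,0]'
python3 -m jog '[0.03,0,0,0,-0.8, 0.03,0,0,0,-0.8, 0.03,0,0,0,-0.8, 0.03,0,0,0,-0.8, 0.03,0,0,0,-0.8, 0.03,0,0,0,-0.8, 0.03,0,0,0,-0.8, 0.03,0,0,0,-0.8, 0.03,0,0,0,-0.8, 0.03,0,0,0,-0.8, 0.03,0,0,0,0, 0.03,0,0,0,0]'
python3 - <<'E'
from h import *
o,im=scan()
cv2.imwrite("pics/w5.png",cv2.resize(im[80:350,80:440],None,fx=2,fy=2))
E
```

```text
time: 5.9
position: [0.528, -0.0685, 0.0967]
tool_rot: [0.825, -0.565, 0.002, 0.002]
ft_force: [-0.5, -16.1, -3.5]
grip_width: 0.0399
grip_force: 15.0
time: 7.4
position: [0.5293, -0.0662, 0.0967]
tool_rot: [0.995, 0.097, 0.002, 0.002]
ft_force: [4.0, -6.5, -4.5]
grip_width: 0.0396
grip_force: 15.0
-180:96,109,131 -175:100,118,133 -170:101,115,136 -165:102,117,137 -160:95,119,133 -155:96,113,128 -150:90,109,122 -145:75,100,119 -135:141,76,96 -130:207,82,83 -125:209,210,80 -120:207,204,55 -115:152,67,45 5:254,254,251 10:255,255,255 15:122,146,75 70:65,70,120 75:68,65,158 80:64,67,169 85:64,64,146 90:66,63,192 95:65,65,224 100:56,59,219 105:40,62,217 110:49,56,220 115:48,45,136 145:181,67,55 150:210,126,70 155:194,69,86 165:74,96,113 170:81,100,124 175:88,111,129  q6 1.046 Mz -0.04 t 7.4 0.03958528050134755
```

View pics/w5.png

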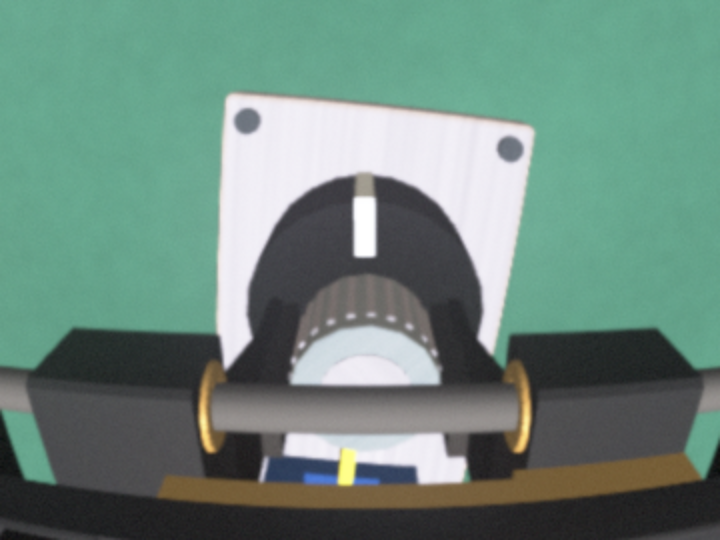

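The roller follows anticlockwise. The mark at crop (365,225) is at about 9.5°, with about 175° still to go.

```bash
python3 -m jog '[0.03,0,0,0,-0.8, 0.03,0,0,0,-0.8, 0.03,0,0,0,-0.8, 0.03,0,0,0,-0.8, 0.03,0,0,0,-0.8, 0.03,0,0,0,-0.8, 0.03,0,0,0,-0.8, 0.03,0,0,0,-0.8, 0.03,0,0,0,-0.8, 0.03,0,0,0,-0.8, 0.03,0,0,0,-0.8, 0.03,0,0,0,-0.8, 0.03,0,0,0,-0.8, 0.03,0,0,0,-0.8, 0.03,0,0,0,-0.8, 0.03,0,0,0,-0.8, 0.03,0,0,0,-0.8, 0.03,0,0,0,-0.8, 0.03,0,0,0,0, 0.03,0,0,0,0]'
python3 - <<'E'
from h import *
o,im=scan()
cv2.imwrite("pics/w6.png",cv2.resize(im[80:350,80:440],None,fx=2,fy=2))
E
```

```text
time: 9.95
position: [0.5253, -0.0657, 0.0966]
tool_rot: [0.215, 0.977, -0.001, -0.002]
ft_force: [-3.0, -8.5, 1.8]
grip_width: 0.0397
grip_force: 15.0
-80:156,41,43 -75:202,154,45 -70:208,210,117 -65:205,126,84 -60:193,78,100 -55:92,90,112 -50:83,106,118 -45:93,115,128 -40:99,123,134 -35:108,120,138 -30:107,123,139 -25:113,126,137 -20:104,126,137 -15:106,121,137 -10:101,123,133 -5:91,120,133 0:84,110,122 5:87,96,114 10:131,81,102 15:206,128,85 20:197,121,56 25:161,48,53 55:42,42,224 60:44,59,226 65:48,61,179 70:56,64,181 75:61,62,200 80:60,63,145 85:61,62,157 90:61,64,217 95:65,64,176 155:255,254,255 160:255,255,255  q6 -1.467 Mz -0.008 t 9.95 0.03972336801528816
```

View pics/w6.png

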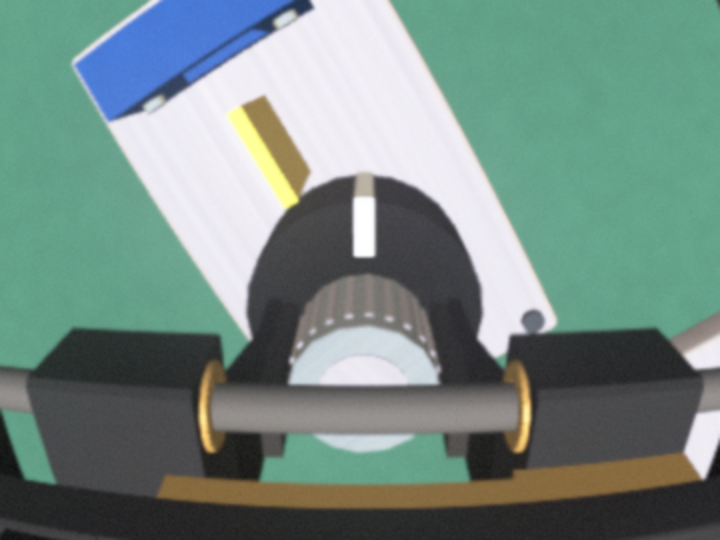

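The mark at crop (365,225) is about 28° short of the pointer blade, which runs from (237,112) to (292,203). I measure the blade's direction.

```bash
python3 - <<'E'
from h import *
o=robot.get_obs()
f=lambda u,v,z:wat(80+u/2,80+v/2,z,o)[:2]
g=lambda d:np.degrees(np.arctan2(d[1],d[0]))%360
a,b=f(292,203,.062),f(237,112,.062);m,n=f(365,198,.06),f(365,256,.06)
print(a,b,g(b-a),g(a-C),g(b-C)); print(m,n,g(m-n),g(m-C),g(n-C))
# axis from knob top
k=f(365,388,.106);print(k,g(a-k),g(b-k),g(m-k))
E
```

```text
[ 0.48299119 -0.06942913] [ 0.45070517 -0.07197708] 184.51232147889814 186.2498326626201 185.52529259364965
[ 0.49142887 -0.04875609] [ 0.50857114 -0.05669026] 155.1632919951557 156.7080729915856 158.10156092702374
[ 0.52655356 -0.06493145] 185.8947303463202 185.30703441091575 155.27334299894153
```

Another 29.5° is needed.

```bash
python3 -m jog '[0.03,0,0,0,-0.8, 0.03,0,0,0,-0.8, 0.03,0,0,0,-0.8, 0.03,0,0,0,-0.5, 0.03,0,0,0,0, 0.03,0,0,0,0, 0.03,0,0,0,0]'
python3 - <<'E'
from h import *
o,im=scan()
cv2.imwrite("pics/w7.png",cv2.resize(im[80:350,80:440],None,fx=2,fy=2))
E
```

```text
time: 10.88
position: [0.5251, -0.0667, 0.0966]
tool_rot: [-0.036, 0.999, -0.002, -0.003]
ft_force: [-3.7, -11.5, 0.8]
grip_width: 0.0394
grip_force: 15.0
-180:113,117,77 -175:255,255,255 -170:255,255,254 -55:122,45,40 -50:157,47,44 -45:204,199,82 -40:205,189,75 -35:193,85,91 -25:80,107,123 -20:95,115,128 -15:101,125,135 -10:106,129,135 -5:112,125,141 0:114,131,141 5:116,135,141 10:116,131,138 15:116,127,141 20:107,121,135 25:99,119,133 30:94,115,130 35:78,101,119 40:131,87,108 45:207,79,84 50:199,75,59 85:41,44,225 90:42,54,227 95:45,53,195 100:49,58,195 105:58,59,197 110:55,61,156 115:58,60,160 120:61,62,155  q6 -1.973 Mz 0.003 t 10.875 0.03940097057237018
```

View pics/w7.png

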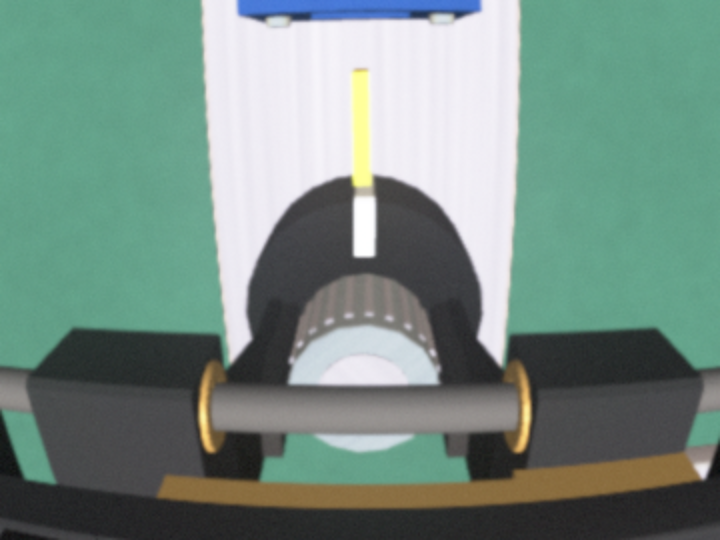

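The mark at (365,225) lines up with the pointer at (362,130). I release, rise and check.

```bash
python3 -m jog '[0.087,0,0,0,0, 0.087,0,0,0,0, 0.087,0,0,0,0, 0.087,0,0,0,0, 0.087,0,0,0,0, 0.087,0,0,-0.02,0, 0.087,0,0,-0.03,0, 0.087,0,0,-0.03,0, 0.087,0,0,-0.03,0, 0.087,0,0,0,0, 0.087,0,0,0,0, 0.087,0,0,0,0]'
python3 - <<'E'
from h import *
o,im=scan()
cv2.imwrite("pics/w8.png",cv2.resize(im[80:350,80:440],None,fx=2,fy=2))
E
```

```text
time: 12.42
position: [0.5266, -0.0642, 0.2053]
tool_rot: [-0.035, 0.999, 0.001, -0.001]
ft_force: [0.4, 0.5, 1.0]
grip_width: 0.0872
grip_force: 0.0
-180:137,140,141 -175:255,255,255 -170:254,254,254 -45:166,69,60 -40:211,102,69 -35:208,152,70 -30:210,200,83 -25:209,210,108 -20:213,211,154 -15:211,206,190 -10:204,208,196 -5:213,204,210 0:209,205,215 5:213,211,212 10:210,210,216 15:210,208,160 20:210,207,179 25:210,196,205 30:212,113,131 35:201,74,195 40:161,66,155 45:95,60,159 50:63,68,147 55:65,61,159 60:63,67,194 65:64,64,176 70:64,66,202 75:64,68,172 80:64,65,200 85:64,64,207 90:68,67,166 95:64,65,211 100:64,67,148 105:67,64,172 110:65,67,130 115:68,64,129 120:67,66,129 125:67,67,151  q6 -1.973 Mz -0.021 t 12.425 0.08723163811342222
```

View pics/w8.png

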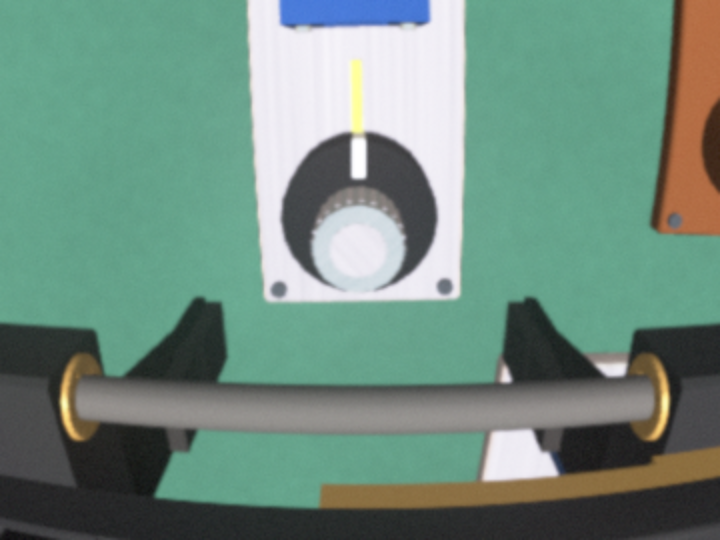

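The mark at (359,158) sits in line with the pointer at (357,95), and the gripper is clear of everything.

```bash
python3 -c "
from rig import robot
print(robot.hand_in())"
```

```text
the job is handed in; nothing more can be done
None
```

I turned the knob anticlockwise, the gripping way, until the roller's white mark lined up with the yellow pointer, let go, and handed the job in at about 12.4 s; no verdict came back.

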